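# Wooden spatula out of a child-locked drawer

### The job

The child-safety strap lets this drawer open only part way, and the long wooden spatula in it reaches back under the worktop. First take the child's ear defenders that stand over its handle and hang them astride the towel rail, one cup on each side of the bar; then draw the spatula out through the gap by its handle, tilting it, and finish still holding it in the gripper, level or tilted, with its whole length at least 6 cm above the unit's worktop and touching nothing else. Leave the bowl, beaker, baby spoon and jars where they are.

Things in the scene. Friction and masses are not known exactly. Their poses are not given: they have to be found in the camera images.
- unit: White drawer unit fixed on the counter; dark worktop 290 wide over y -400..0, underside z 66, top z 84. Origin on the counter below the middle of the worktop's front edge; x across, +y the way the drawer opens. Drawer open 150, cannot move: inside x +-105, y -192..150, floor z 12; side walls 8 thick, top z 56.
- front_top (a point): middle of the upper inner edge of the drawer's front panel: unit x 0, y 150, z 60. The panel is 18 thick (y 150..168), 262 wide, with a brass knob out to y 191. The gap to come out by lies between this panel and the worktop's edge (unit y 0..150).
- spatula: Wooden spatula, 290 long, 75 g, lying flat on the drawer floor about along the drawer, blade under the worktop. Origin at mid length on its underside; +y towards the handle's end, z up. Handle 16 wide, 14 high, y -55..145 (end 10 to 40 from the front panel); blade 54 wide, 7 thick, y -145..-70; a 32 wide, 10 high shoulder between.
- handle_end (a point): centre of the end face of the spatula's handle (145 from its origin)
- blade_end (a point): centre of the blade's far edge (-145 from the spatula's origin)
- ear_defenders: Child's grey ear defenders, about 140 g, upright on their two cups on the drawer floor in its open part, astride the spatula's handle. Origin: centre of underside; arch in the x-z plane, 156 wide, 134 high. Cups 52 deep (y), 62 high, inner faces x +-44. Band 20 wide, its underside z 109 at the middle; on top a black pad, 40 (x) by 22 (y), z 110..134, to pinch across y.
- crown (a point): middle of the top face of the ear defenders' pad, 134 above their underside
- rail: Towel rail fixed on the counter: a horizontal round steel bar, diameter 12, 260 long along its y between two posts, its axis 155 above the counter. Origin on the counter below its middle.
- rail_mid (a point): middle of the bar's axis; y along the bar, z up
- bowl: white bowl, 116 across, 50 high; bystander, origin at centre of underside
- beaker: child's clear spouted beaker, 72 across, 114 high; bystander, origin at centre of underside
- food_jar: small food jar, 56 across, 75 high; bystander, origin at centre of underside
- storage_jar: glass jar, 72 across, 100 high, standing on the rear part of the worktop; bystander, origin at centre of underside
- pastry_brush: pastry brush, 165 long, 24 wide, 10 high, lying in the drawer beside the spatula along the side wall at unit x about 86, partly under the worktop; may be nudged; origin at its underside
- baby_spoon: child's plastic spoon, 150 long, lying on the counter; bystander
Not all that is in view belongs to the job. There is more than one size of the ear_defenders; the one meant has the size given above.

How it is judged:
By the outcome, as a careful person would: the job done as asked, in the order asked, and still so for the second after the job is handed in, while the arm keeps its last pose, push and grip.
It also fails if it takes over 62 s, if anything falls off the work surface, if the arm or the gripper's body presses on something with over 40 N, if the wrist force passes 120 N, or if a joint passes its speed limit or range.

### The arm

A 6-joint arm with a two-finger parallel gripper is mounted at the origin on the work surface. World frame = base frame: x ahead of the robot, y to its left, z up, the work surface at z = 0. Lengths are in mm, angles in degrees, forces in N, time in s.
With the tool pointing down it reaches from about 300 to 850 mm from the base axis. Payload 4.2 kg.
Tool frame: the origin (TCP) lies midway between the tips of the shut fingers; the grasp point (between the pads) lies 19 mm behind it; z points along the fingers, y is the line along which they close (so a half turn about z gives the same grasp; the last joint's range is limited). The gripper opens to 91 mm and grips with 3 to 60 N. Pads are 32 mm wide; open, the fingers measure 118 mm over their backs; the gripper's body (76 mm by 178 mm) begins 60 mm behind the grasp point.
Start: joints at [73.969, 18.312, 89.639, -0, 72.044, -1.146], TCP at [147.712, 555.72, 213.976] pointing down, gripper open.
Joint ranges: [-177.97, 177.97], [-48.28, 115.42], [12.27, 149.76], [-77.06, 257.06], [2.81, 150.46], [-146.56, 146.56]. Speed limits (degrees/s): [147.25, 147.25, 180, 180, 180, 180].

### API

Orientations are given as [roll, pitch, yaw] about the fixed x, y, z axes, in that order (R = Rz(yaw) Ry(pitch) Rx(roll)).
In Python, from workcell import env gives the robot as it stands.
- The arm moves only by the shell command python3 -m jog 'ROWS' [FORCE]. ROWS is a JSON object of lists of equal length, an entry for each row: "jaw": the finger opening in mm, from 0 to 91.2; "slide": the shift along the tool's x, y, z in units of 30 mm (1.0 is 30 mm), a list of three; "spin": the turn about the tool's z in units of 8 degrees (1.0 is 8 degrees). In form: {"jaw": [jaw, ...], "slide": [[dx, dy, dz], ...], "spin": [spin, ...]}. A call has 1 to 10 rows; each row shifts and turns the commanded pose from where the row before left it, along the tool's axes as they then stand; what a row does not reach is not made up. A row lasts 1/10 s, in which the tool goes at most 50 mm and 8.59 degrees, less where a joint would pass 70% of its speed; a pose out of reach is approached as far as the arm can. A call is refused whole if a number of a shift passes 1 or a number of a turn 1, either way. A call with a gripper value outside its range is refused whole. The fingers move at their own pace and stop on an object; FORCE is the grip in N (left out, the last holds). Time passes only in rows, so rows that do not move let the fingers close. It gives the time, the measured TCP pose, the force, the opening and the grip force at its end, in the units of the state.
- env.state(): the state, without advancing time (a new reading comes with each control period).
- env.grab_frame(name): name is "scene" or "top" or "wrist"; returns the picture (420x560x3 uint8, red, green, blue); there is no depth.
- env.camera_model(name): a dict with "fx", "fy", "cx", "cy" (pixels), "D" ([k1, k2, p1, p2, k3] as OpenCV has them; the pictures are not rectified), "camera_from_world" (4x4, takes a point from world to camera coordinates). Camera axes: x right, y up, looking along -z (the intrinsics and any distortion apply to the point x, -y, -z); pixel columns grow to the right and rows downward; lengths in mm; the calibration is good to about 2 mm. A picture is of the moment at which its call begins: read the wrist's pose just before it. camera_model takes no time and is no camera call; for the wrist camera it gives the pose at the moment of the call.
- env.job_done(): hands the job in; it is judged then, once.
The state is a dict: "time_s": time; "qpos": joint angles; "qvel": joint speeds; "effort": joint torques, N m; "ee_pos": TCP position; "ee_rot": TCP orientation; "force": force on the tool from outside, world axes, zero at the start; "torque": the same for the moment, N m; "gripper_width": finger opening in mm; "gripper_force": force on a finger pad.
Only numpy, scipy, OpenCV 4.12 (cv2) and the standard library are available. Lean on these libraries where they do the work, as an engineer would, in place of code of your own. Each camera call takes 0.05 s, during which the arm holds its last target. There are 200 camera calls.

## Working session

There is one attempt and no reset: what is moved stays moved. The work goes in short steps, Python scripts to look and compute and a shell command to move; the robot and the scene stay as the last step left them, time stands still between calls to the robot, and variables do not carry over. Pictures are saved under pics/ and viewed, at most 12 in all, crops included, and the job is handed in when it is done.

```bash
ls; mkdir -p pics; python3 - <<'E'
from workcell import env
import cv2,numpy as np
for n in ("scene","top"):
    cv2.imwrite(f"pics/{n}0.png",env.grab_frame(n)[:,:,::-1]); m=env.camera_model(n); print(n,m["fx"],np.round(m["camera_from_world"],3).tolist(),m["D"])
print(env.state())
E
```

```text
pics
scene 443.0247916930534 [[0.395, 0.918, -0.017, -144.305], [-0.596, 0.27, 0.756, 211.955], [0.699, -0.289, 0.654, -1722.967], [0.0, 0.0, 0.0, 1.0]] [0.03381715 0.         0.         0.         0.        ]
top 451.3042275904376 [[-0.0, -1.0, 0.003, -33.257], [0.986, 0.0, 0.167, -505.946], [-0.167, 0.003, 0.986, -1064.203], [0.0, 0.0, 0.0, 1.0]] [-0.0161071  0.         0.         0.         0.       ]
{'time_s': 0.1, 'qpos': array([ 7.39700076e+01,  1.83478953e+01,  8.96983344e+01,  8.60021979e-04,
        7.20438682e+01, -1.14521285e+00]), 'qvel': array([ 0.0477074 , -0.01887165, -0.1199369 , -0.00748505,  0.08953882,
        0.09546341]), 'effort': array([ 9.28469526e-04, -4.13331342e+01, -2.32509685e+01,  7.30613549e-02,
        4.22329945e-02, -5.97899952e-05]), 'ee_pos': array([147.56936764, 555.28348108, 213.21251231]), 'ee_rot': array([-1.79909936e+02, -2.61828296e-03,  1.65114953e+02]), 'force': array([ 0.76552906, -0.51236275,  0.6447441 ]), 'torque': array([0.03305965, 0.04173003, 0.02959315]), 'gripper_force': 0.0, 'gripper_width': 91.20593735311687}
```

View pics/scene0.png

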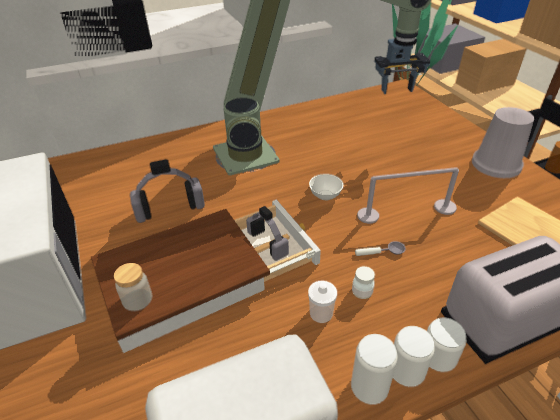

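View pics/top0.png

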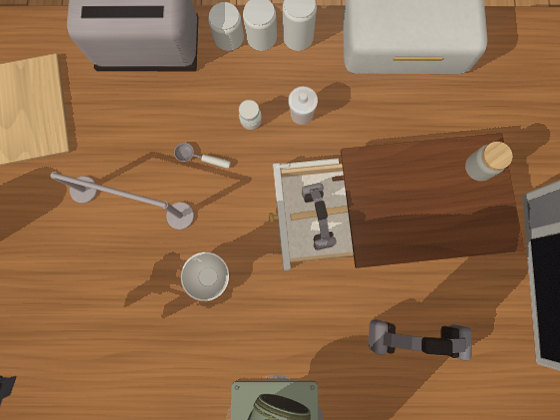

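The scene view shows the ear defenders in the drawer (pad around 266,213), a larger decoy pair behind the unit, and the rail at (370..455,175). In the top view the pad is at (321,210), the bar runs (55,177)-(185,212), and the spatula handle is at about (305,214).

```bash
cat > h.py <<'E'
import cv2,numpy as np
from workcell import env
def ray(n,p,m=None):
    m=m or env.camera_model(n); K=np.array([[m["fx"],0,m["cx"]],[0,m["fy"],m["cy"]],[0,0,1]])
    u=cv2.undistortPoints(np.array([[p]],float),K,np.array(m["D"],float))[0,0]
    T=np.array(m["camera_from_world"]); R=T[:3,:3]
    return -R.T@T[:3,3], R.T@np.array([u[0],-u[1],-1.])
def plane(n,p,z,m=None):
    o,d=ray(n,p,m); return np.round(o+d*(z-o[2])/d[2],1)
def tri(p1,p2,n1="top",n2="scene"):
    (a,d),(b,e)=ray(n1,p1),ray(n2,p2)
    s=np.linalg.lstsq(np.c_[d,-e],b-a,rcond=None)[0]; P,Q=a+s[0]*d,b+s[1]*e
    return np.round((P+Q)/2,1),round(np.linalg.norm(P-Q),1)
E
python3 - <<'E'
import cv2,numpy as np
t=cv2.imread("pics/top0.png");s=cv2.imread("pics/scene0.png")
a=cv2.resize(t[150:280,260:360],None,fx=4,fy=4,interpolation=2)   # 400x520
b=cv2.resize(s[185:315,235:335],None,fx=4,fy=4,interpolation=2)
cv2.imwrite("pics/c1.png",np.hstack([a,b]))
a=cv2.resize(t[160:240,40:230],None,fx=4,fy=4,interpolation=2)
b=cv2.resize(s[155:225,350:470],None,fx=4,fy=4,interpolation=2)
c=np.zeros((600,760,3),np.uint8);c[:320,:]=a;c[320:600,:480]=b
cv2.imwrite("pics/c2.png",c)
E
```

```text
(no output)
```

View pics/c1.png

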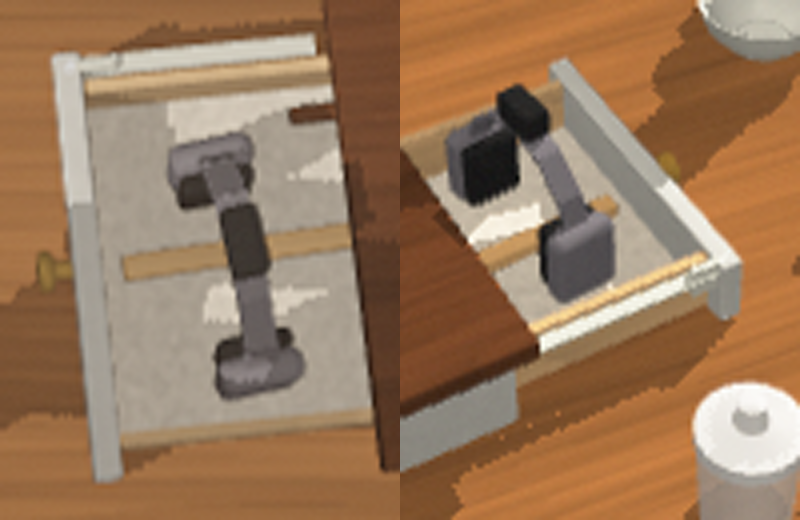

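View pics/c2.png

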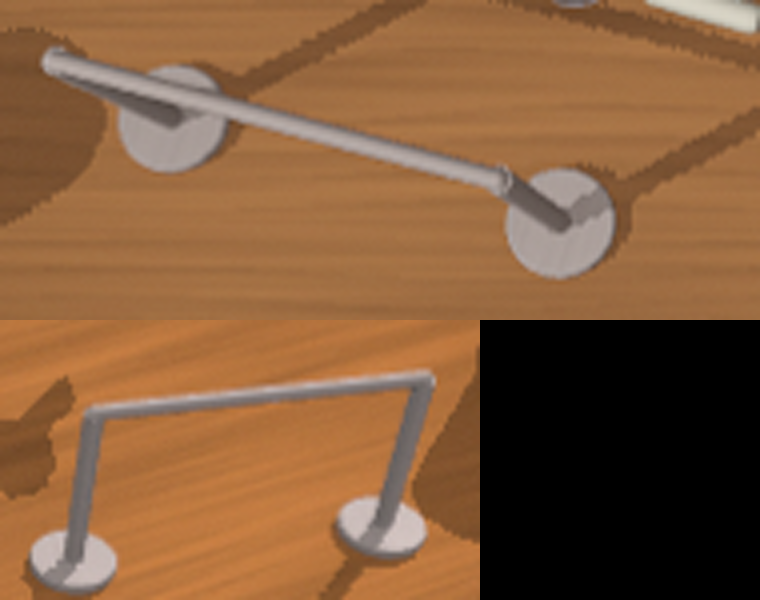

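```bash
python3 - <<'E'
from h import *
T=lambda u,v:(260+u/4-.4,150+v/4-.4); S=lambda u,v:(235+(u-400)/4-.4,185+v/4-.4)
print("panel outer corners z60",plane("top",T(52,58),60),plane("top",T(97,482),60),"scene",plane("scene",S(558,62),60),plane("scene",S(741,265),60))
print("worktop edge z84",plane("top",T(326,0),84),plane("top",T(385,470),84), "full corners",[plane("top",p,84) for p in((342,149),(356,266),(503,134),(517,248))])
print("handle end z26",plane("top",T(122,258),26),plane("top",T(126,282),26),"at edge",plane("top",T(349,228),26),plane("top",T(353,248),26))
print("pad top corners z146",[plane("top",T(*p),146) for p in((222,207),(258,203),(270,272),(234,280))])
print("pad tri",tri(T(243,240),S(525,106)))
print("cups z74?",plane("top",T(208,150),74),plane("top",T(262,372),74))
R=lambda u,v:(40+u/4-.4,160+v/4-.4);Q=lambda u,v:(350+u/4-.4,155+(v-320)/4-.4)
print("rail z155",plane("top",R(50,60),155),plane("top",R(503,180),155),tri(R(50,60),Q(428,379)),tri(R(503,180),Q(93,413)))
E
```

```text
panel outer corners z60 [622.6   5.4  60. ] [363.9 -22.6  60. ] scene [368.8 -29.8  60. ] [628.4   2.   60. ]
worktop edge z84 [ 652.2 -160.9   84. ] [ 369.8 -189.4   84. ] full corners [array([ 653.7, -163.1,   84. ]), array([ 372.3, -189.8,   84. ]), array([ 692.7, -558.3,   84. ]), array([ 413.6, -568.7,   84. ])]
handle end z26 [503.6 -37.8  26. ] [488.5 -40.3  26. ] at edge [ 522.6 -179.5   26. ] [ 510.  -181.7   26. ]
pad top corners z146 [array([512.6, -92.7, 146. ]), array([ 514.9, -112.8,  146. ]), array([ 476. , -118.9,  146. ]), array([471.5, -98.9, 146. ])]
pad tri (array([ 494.9, -104.6,  140.6]), np.float64(0.1))
cups z74? [561.5 -89.2  74. ] [ 427.7 -119.8   74. ]
rail z155 [571.8 495.7 155. ] [503.5 238.5 155. ] (array([571.6, 495.2, 155.3]), np.float64(0.7)) (array([503.6, 238.9, 156.4]), np.float64(1.7))
```

The measured points fit the given sizes: rail length 266, bar z 155, pad 40 wide and the handle end 11 mm from the panel. Unit yaw is about 6°, spatula about 8° and ears about 10.5°. Moving to the pad.

```bash
cat > to.py <<'E'
import sys
from h import *
from scipy.spatial.transform import Rotation as Ro
# to.py x y z : world target of TCP -> slide units along tool axes
s=env.state(); R=Ro.from_euler("xyz",s["ee_rot"],degrees=True).as_matrix()
print("t",round(s["time_s"],2),"pos",s["ee_pos"].round(1),"rot",s["ee_rot"].round(1),"F",s["force"].round(1),"w",round(s["gripper_width"],1),"q",s["qpos"].round(0))
if len(sys.argv)>3: print("units",(R.T@(np.array(sys.argv[1:4],float)-s["ee_pos"])/30).round(2))
E
python3 -m jog '{"jaw":[60,60,60,60,60,60,60,60,60,60],"slide":[[0,0,0],[0,0,0],[0,0,0],[0,0,0],[-0.31,-1,0],[-0.31,-1,0],[-0.31,-1,0],[-0.31,-1,0],[-0.31,-1,0],[-0.31,-1,0]],"spin":[-0.8,-0.8,-0.8,-0.8,0,0,0,0,0,0]}' 10
python3 -m jog '{"jaw":[60,60,60,60,60,60,60,60,60,60],"slide":[[-0.31,-1,0],[-0.31,-1,0],[-0.31,-1,0],[-0.31,-1,0],[-0.31,-1,0],[-0.31,-1,0],[-0.31,-1,0],[-0.31,-1,0],[-0.31,-1,0],[-0.31,-1,0]],"spin":[0,0,0,0,0,0,0,0,0,0]}'
python3 to.py 494.3 -105.5 213
```

```text
time_s: 1.1
ee_pos: [236.3, 387.8, 213.6]
ee_rot: [-180.0, -0.0, -169.3]
force: [1.2, -0.9, -0.2]
gripper_width: 60.0
gripper_force: 0.0
time_s: 2.1
ee_pos: [383.3, 110.5, 213.8]
ee_rot: [180.0, -0.0, -169.3]
force: [0.8, 0.7, -0.1]
gripper_width: 60.6
gripper_force: 0.0
t 2.1 pos [383.3 110.5 213.8] rot [ 180.    -0.  -169.3] F [ 0.8  0.7 -0.1] w 60.6 q [ 14.   2. 110.   0.  68. -86.]
units [-2.3  -7.76  0.02]
```

```bash

python3 -m jog '{"jaw":[60,60,60,60,60,60,60,60,60,60],"slide":[[-0.3,-1,0],[-0.3,-1,0],[-0.3,-1,0],[-0.3,-1,0],[-0.3,-1,0],[-0.3,-1,0],[-0.3,-1,0],[0,0,0],[0,0,0],[0,0,0]],"spin":[0,0,0,0,0,0,0,0,0,0]}'
python3 - <<'E'
from h import *
import pickle
m=env.camera_model("wrist");pickle.dump(m,open("m1.pkl","wb"));cv2.imwrite("pics/w1.png",env.grab_frame("wrist")[:,:,::-1])
E
python3 to.py 494.3 -105.5 213
```

```text
time_s: 3.1
ee_pos: [483.4, -82.2, 213.6]
ee_rot: [180.0, -0.1, -169.3]
force: [0.4, -0.1, -0.4]
gripper_width: 60.0
gripper_force: 0.0
t 3.15 pos [483.5 -82.  213.8] rot [ 180.    -0.  -169.2] F [-0.8  0.3  0.8] w 60.2 q [ -11.   11.  100.    0.   69. -112.]
units [-0.21 -0.84  0.03]
```

View pics/w1.png

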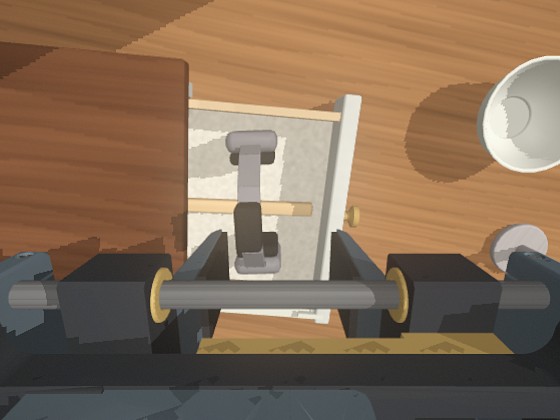

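The wrist view shows the pad at (236..262, 203..255), the handle end at (311,210), and the cups at (251,145) and (258,258).

```bash
python3 - <<'E'
from h import *
import pickle
m=pickle.load(open("m1.pkl","rb"));im=cv2.imread("pics/w1.png")
g=im.max(2); mask=((g<75)).astype(np.uint8); mask[:190]=0;mask[256:]=0;mask[:,:225]=0;mask[:,272:]=0
n,l,st,c=cv2.connectedComponentsWithStats(mask); print(st[1:],c[1:])
for p in((236,203),(262,203),(236,252),(263,252)): print(plane(0,p,146,m))
print("handle end",plane(0,(311,203.5),26,m),plane(0,(312,216),26,m),"further",plane(0,(192,199),26,m),plane(0,(192,213),26,m))
print("cups",plane(0,(251,133),70,m),plane(0,(257,272),70,m))
for y in (205,215,225,235,245):print(y,np.where(g[y,225:275]<75)[0]+225)
E
```

```text
[[226 232   1   1   1]
 [264 232   1   1   1]
 [267 232   2   1   2]
 [227 246   1   1   1]
 [227 250   1   1   1]
 [237 250   1   3   3]
 [253 251   1   1   1]
 [227 252   1   4   4]
 [238 255   1   1   1]] [[226.  232. ]
 [264.  232. ]
 [267.5 232. ]
 [227.  246. ]
 [227.  250. ]
 [237.  251. ]
 [253.  251. ]
 [227.  253.5]
 [238.  255. ]]
[ 472.7 -120.2  146. ]
[ 468.8 -100.   146. ]
[ 514.1 -114.   146. ]
[509.9 -92.  146. ]
handle end [489.3 -43.4  26. ] [504.2 -39.   26. ] further [ 510.1 -183.4   26. ] [ 527.3 -181.5   26. ]
cups [ 420.4 -123.3   70. ] [567.3 -92.5  70. ]
205 []
215 []
225 []
235 []
245 []
```

```bash

python3 -m jog '{"jaw":[60,60,60,60,60,60,60,20,10,10],"slide":[[-0.16,-0.85,0],[0,0,0.8],[0,0,0.8],[0,0,0.8],[0,0,0.5],[0,0,0],[0,0,0],[0,0,0],[0,0,0],[0,0,0]],"spin":[0,0,0,0,0,0,0,0,0,0]}' 25
python3 -m jog '{"jaw":[10,10,10],"slide":[[0,0,0],[0,0,0],[0,0,0]],"spin":[0,0,0]}' 25
python3 to.py
```

```text
time_s: 4.15
ee_pos: [494.0, -107.0, 127.7]
ee_rot: [-180.0, 0.1, -169.3]
force: [0.1, 0.1, -0.6]
gripper_width: 39.0
gripper_force: 0.0
time_s: 4.45
ee_pos: [493.6, -107.1, 127.1]
ee_rot: [180.0, 0.0, -169.3]
force: [-1.0, 0.4, 1.2]
gripper_width: 21.8
gripper_force: 25.0
t 4.45 pos [ 493.6 -107.1  127.1] rot [ 180.     0.  -169.3] F [-1.   0.4  1.2] w 21.8 q [ -14.   16.  106.    0.   57. -114.]
```

```bash

python3 -m jog '{"jaw":[10,10,10,10,10,10,10,10,10,10],"slide":[[0,0,-0.3],[0,0,-0.5],[0,0,-0.9],[0,0,-0.9],[0,0,-0.9],[0,0,-0.9],[0,0,-0.9],[0,0,-0.5],[0,0,-0.2],[0,0,0]],"spin":[0,0,0,0,0,0,0.4,0.8,0.8,0.8]}' 30
python3 -m jog '{"jaw":[10,10,10,10,10,10,10,10,10,10],"slide":[[0,0,0],[0.1,0.5,0],[0.16,0.95,0],[0.16,0.95,0],[0.16,0.95,0],[0.16,0.95,0],[0.16,0.95,0],[0.16,0.95,0],[0.16,0.95,0],[0.16,0.95,0]],"spin":[0.4,0,0,0,0,0,0,0,0,0]}'
python3 to.py 537.6 367 307
```

```text
time_s: 5.45
ee_pos: [493.9, -107.2, 308.6]
ee_rot: [-180.0, 0.1, 168.1]
force: [-0.6, 0.9, -1.0]
gripper_width: 21.7
gripper_force: 30.0
time_s: 6.45
ee_pos: [515.3, 140.7, 307.1]
ee_rot: [180.0, -0.0, 165.2]
force: [1.0, 1.2, -1.5]
gripper_width: 21.7
gripper_force: 30.0
t 6.45 pos [515.3 140.7 307.1] rot [180.   -0.  165.2] F [ 1.   1.2 -1.5] w 21.7 q [ 14.  12.  85.   0.  83. -61.]
units [1.21 7.48 0.01]
```

```bash

python3 -m jog '{"jaw":[10,10,10,10,10,10,10,10,10,10],"slide":[[0.16,0.95,0],[0.16,0.95,0],[0.16,0.95,0],[0.16,0.95,0],[0.16,0.95,0],[0.16,0.95,0],[0.16,0.95,0],[0.05,0.5,0],[0,0,0],[0,0,0]],"spin":[0,0,0,0,0,0,0,0,0,0]}'
python3 to.py 537.6 367 307
python3 - <<'E'
from h import *
a,b=env.grab_frame("scene")[:,:,::-1],env.grab_frame("top")[:,:,::-1]
cv2.imwrite("pics/r1.png",np.hstack([cv2.resize(a[70:230,340:480],(350,400)),cv2.resize(b[130:250,30:190],(440,400*440//440))[:,:440]]))
E
```

```text
time_s: 7.45
ee_pos: [536.8, 354.2, 306.8]
ee_rot: [-179.9, -0.0, 165.2]
force: [-0.5, -0.0, -1.6]
gripper_width: 22.1
gripper_force: 30.0
t 7.45 pos [536.8 354.2 306.8] rot [-179.9   -0.   165.2] F [-0.5 -0.  -1.6] w 22.1 q [ 32.  23.  70.  -0.  87. -43.]
units [ 0.08  0.42 -0.01]
```

View pics/r1.png

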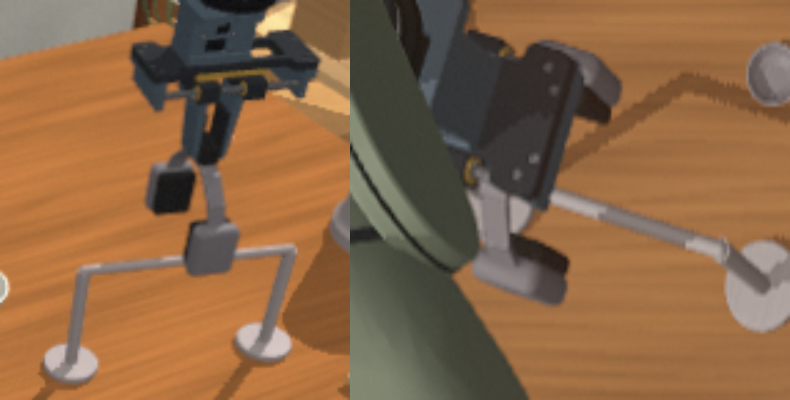

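The ears are upright in the grip, above the bar and square to it. Lowering.

```bash

python3 -m jog '{"jaw":[10,10,10,10,10,10,10,10,10,10],"slide":[[0.08,0.4,0],[0,0,0.5],[0,0,0.8],[0,0,0.8],[0,0,0.8],[0,0,0.8],[0,0,0.5],[0,0,0.25],[0,0,0],[0,0,0]],"spin":[0,0,0,0,0,0,0,0,0,0]}'
python3 -m jog '{"jaw":[10,10,10,10,10],"slide":[[0,0,0.07],[0,0,0.07],[0,0,0],[0,0,0],[0,0,0]],"spin":[0,0,0,0,0]}'
python3 to.py 537.6 367 166
```

```text
time_s: 8.55
ee_pos: [538.5, 367.3, 174.5]
ee_rot: [179.9, 0.1, 165.1]
force: [0.1, 1.0, -0.9]
gripper_width: 21.8
gripper_force: 30.0
time_s: 9.05
ee_pos: [538.0, 367.0, 169.4]
ee_rot: [180.0, 0.0, 165.1]
force: [-0.4, -0.3, -1.5]
gripper_width: 21.7
gripper_force: 30.0
t 9.05 pos [538.  367.  169.4] rot [180.    0.  165.1] F [-0.4 -0.3 -1.5] w 21.7 q [ 33.  27.  83.   0.  70. -42.]
units [ 0.01 -0.    0.11]
```

```bash

python3 -m jog '{"jaw":[10,10,10,10],"slide":[[0,0,0.06],[0,0,0.05],[0,0,0],[0,0,0]],"spin":[0,0,0,0]}'
python3 to.py
```

```text
time_s: 9.45
ee_pos: [538.1, 367.1, 167.6]
ee_rot: [179.9, 0.1, 165.1]
force: [-1.2, -1.1, 5.2]
gripper_width: 21.6
gripper_force: 30.0
t 9.45 pos [538.1 367.1 167.6] rot [1.799e+02 1.000e-01 1.651e+02] F [-1.2 -1.1  5.2] w 21.6 q [ 33.  27.  83.   0.  70. -42.]
```

Contact with the bar (force up about 6.5 N). Opening slowly, then rising.

```bash

python3 -m jog '{"jaw":[22,24,26,30,36,44,50,50,50,50],"slide":[[0,0,0],[0,0,0],[0,0,0],[0,0,0],[0,0,0],[0,0,0],[0,0,0],[0,0,0],[0,0,0],[0,0,0]],"spin":[0,0,0,0,0,0,0,0,0,0]}' 10
python3 -m jog '{"jaw":[50,50,50,50,50,50],"slide":[[0,0,-0.3],[0,0,-0.7],[0,0,-1],[0,0,-1],[0,0,-1],[0,0,0]],"spin":[0,0,0,0,0,0]}' 10
python3 to.py
python3 - <<'E'
from h import *
import pickle
pickle.dump(env.camera_model("wrist"),open("m2.pkl","wb"))
w=env.grab_frame("wrist")[:,:,::-1]
a=env.grab_frame("scene")[:,:,::-1]
cv2.imwrite("pics/r2.png",np.hstack([cv2.resize(a[130:250,340:480],(350,300)),cv2.resize(w,(400,300))]))
E
```

```text
time_s: 10.45
ee_pos: [537.9, 367.0, 166.0]
ee_rot: [180.0, 0.0, 165.1]
force: [-0.1, -0.1, -0.0]
gripper_width: 50.0
gripper_force: 0.0
time_s: 11.05
ee_pos: [539.6, 368.1, 292.1]
ee_rot: [179.5, 0.4, 165.1]
force: [0.3, -0.2, 0.1]
gripper_width: 50.0
gripper_force: 0.0
t 11.05 pos [539.6 368.1 292.1] rot [179.5   0.4 165.1] F [ 0.3 -0.2  0.1] w 50.0 q [ 33.  23.  71.   0.  85. -42.]
```

View pics/r2.png

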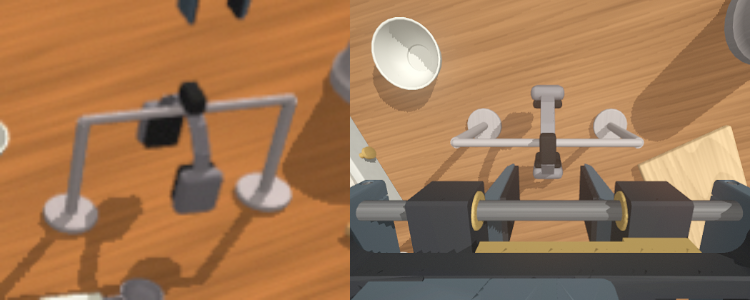

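The ear defenders hang astride the bar, one cup on each side. Moving to the spatula handle.

```bash

python3 -m jog '{"jaw":[50,50,50,50,50,50,50,50,50,50],"slide":[[-0.16,-0.95,0],[-0.16,-0.95,0],[-0.16,-0.95,0],[-0.16,-0.95,0],[-0.16,-0.95,0],[-0.16,-0.95,0],[-0.16,-0.95,0],[-0.16,-0.95,0],[-0.16,-0.95,0],[-0.16,-0.95,0]],"spin":[0,0,0,0,0,0,0,0,0,0]}'
python3 -m jog '{"jaw":[50,50,50,50,50,50,50,50,50,50],"slide":[[-0.16,-0.95,0],[-0.16,-0.95,0],[-0.16,-0.95,0],[-0.16,-0.95,0],[-0.16,-0.95,0],[0,0,0.8],[0,0,0.8],[0,0,0.8],[0,0,0.8],[0,0,0.8]],"spin":[0,0,0,0,0,0.93,0.93,0.93,0.93,0.93]}'
python3 -m jog '{"jaw":[50,50,50,50,50,50],"slide":[[0,0,0],[0,0,0],[0,0,0],[0,0,0],[0,0,0],[0,0,0]],"spin":[0.93,0.93,0.93,0.93,0,0]}'
python3 to.py 499.6 -61.8 150
python3 - <<'E'
from h import *
import pickle
pickle.dump(env.camera_model("wrist"),open("m3.pkl","wb"))
w=env.grab_frame("wrist")[:,:,::-1];cv2.imwrite("pics/w3full.png",w)
t=env.grab_frame("top")[:,:,::-1];cv2.imwrite("pics/t3full.png",t)
E
```

```text
time_s: 12.15
ee_pos: [510.0, 78.0, 284.6]
ee_rot: [-179.9, -0.2, 165.1]
force: [0.5, -0.4, 0.0]
gripper_width: 49.8
gripper_force: 0.0
time_s: 13.15
ee_pos: [496.5, -64.6, 163.8]
ee_rot: [-179.9, -0.1, 127.6]
force: [0.4, 0.5, 1.1]
gripper_width: 50.2
gripper_force: 0.0
time_s: 13.75
ee_pos: [497.0, -64.6, 165.1]
ee_rot: [-179.9, -0.0, 98.3]
force: [-0.5, 0.9, 0.4]
gripper_width: 50.2
gripper_force: 0.0
t 13.75 pos [497.  -64.6 165.1] rot [-179.9   -0.    98.3] F [-0.5  0.9  0.4] w 50.2 q [ -9.  14. 103.   0.  63. -17.]
units [0.08 0.1  0.5 ]
```

View pics/w3full.png

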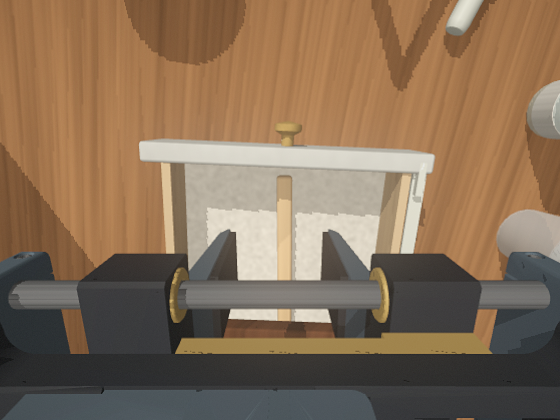

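The wrist view shows the handle between the fingers, with its end at (285,177) and its edges at x 277 and 293.

```bash
python3 - <<'E'
from h import *
import pickle
m=pickle.load(open("m3.pkl","rb"))
for p in((277.5,177),(292.5,177),(276.5,270),(293,270),(277,318),(294,318)):print(plane(0,p,26,m))
print("panel inner",plane(0,(190,162),60,m),plane(0,(390,171),60,m))
E
```

```text
[490.5 -41.7  26. ]
[505.5 -39.6  26. ]
[ 504.1 -143.5   26. ]
[ 521.9 -140.8   26. ]
[ 513.2 -203.1   26. ]
[ 532.5 -200.3   26. ]
panel inner [411.4 -34.1  60. ] [588.4 -16.5  60. ]
```

```bash

python3 -m jog '{"jaw":[40,40,40,40,40,40,40,40,40,40],"slide":[[0.07,0.14,0],[0,0,0.8],[0,0,0.9],[0,0,0.9],[0,0,0.9],[0,0,0.8],[0,0,0.4],[0,0,0.2],[0,0,0],[0,0,0]],"spin":[0,0,0,0,0,0,0,0,0,0]}' 8
python3 to.py 501 -62 14.5
```

```text
time_s: 14.85
ee_pos: [502.5, -62.1, 19.8]
ee_rot: [179.9, 0.0, 98.2]
force: [0.8, -0.0, -0.3]
gripper_width: 40.0
gripper_force: 0.0
t 14.85 pos [502.5 -62.1  19.8] rot [179.9   0.   98.2] F [ 0.8 -0.  -0.3] w 40.0 q [ -8.  24. 113.   0.  42. -17.]
units [ 0.01 -0.05  0.18]
```

```bash

python3 -m jog '{"jaw":[40,40,40,30,20,10,10,10,10],"slide":[[0,-0.04,0.1],[0,0,0.07],[0,0,0],[0,0,0],[0,0,0],[0,0,0],[0,0,0],[0,0,0],[0,0,0]],"spin":[0,0,0,0,0,0,0,0,0]}' 8
python3 to.py
```

```text
time_s: 15.75
ee_pos: [500.5, -62.2, 13.9]
ee_rot: [180.0, -0.0, 98.2]
force: [-0.0, -0.3, -0.1]
gripper_width: 15.7
gripper_force: 8.0
t 15.75 pos [500.5 -62.2  13.9] rot [180.   -0.   98.2] F [-0.  -0.3 -0.1] w 15.7 q [ -8.  25. 114.   0.  42. -17.]
```

```bash

python3 -m jog '{"jaw":[10,10,10,10,10,10,10,10],"slide":[[0,0,-0.15],[0,0,-0.25],[0,0,-0.3],[-0.02,0,-0.3],[-0.04,0,-0.3],[-0.05,0,-0.3],[0,0,0],[0,0,0]],"spin":[0,0,0,0,0,0,0,0]}' 8
python3 to.py
python3 - <<'E'
from h import *
a,b=env.grab_frame("scene")[:,:,::-1],env.grab_frame("top")[:,:,::-1]
cv2.imwrite("pics/l1.png",np.hstack([cv2.resize(a[175:315,210:350],(400,400)),cv2.resize(env.grab_frame("wrist")[:,:,::-1][0:400,80:480],(400,400))]))
E
```

```text
time_s: 16.55
ee_pos: [500.8, -65.5, 62.1]
ee_rot: [180.0, 0.0, 98.1]
force: [0.6, 0.2, -1.4]
gripper_width: 15.8
gripper_force: 8.0
t 16.55 pos [500.8 -65.5  62.1] rot [180.    0.   98.1] F [ 0.6  0.2 -1.4] w 15.8 q [ -9.  21. 111.   0.  48. -17.]
```

View pics/l1.png

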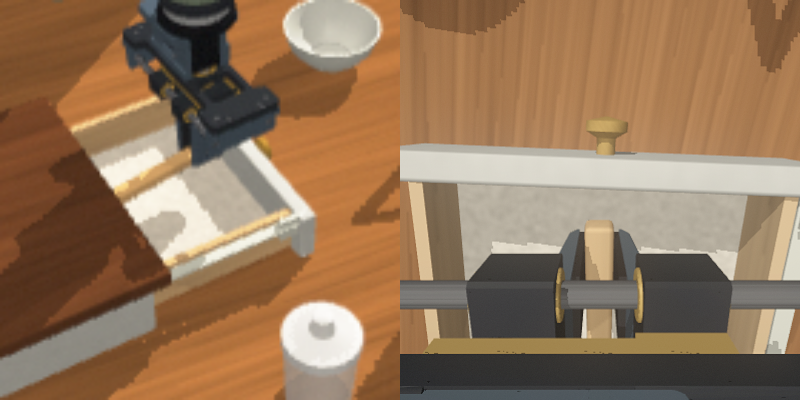

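The handle is held and rising through the gap. Working out the tilt from the scene rays.

```bash
cat > tilt.py <<'E'
from h import *
def vp(n,p,c=(501.2,-62.4),u=(-.146,.989),m=None):
    o,d=ray(n,p,m); nrm=np.array([u[1],-u[0],0]); s=((np.r_[c,0]-o)@nrm)/(d@nrm); P=o+s*d
    return "along",round((P[:2]-c)@np.array(u),1),"z",round(P[2],1)
E
python3 - <<'E'
from tilt import *
f=lambda u,v:(210+u*.35-.4,175+v*.35-.4)
for p in((118,189),(150,174),(188,157)):print(vp("scene",f(*p)))
E
```

```text
('along', np.float64(-101.2), 'z', np.float64(65.2))
('along', np.float64(-64.1), 'z', np.float64(66.7))
('along', np.float64(-19.1), 'z', np.float64(67.3))
```

The handle is nearly level, so the pads hold it against pivoting. Easing the grip to 3 N so the blade sags.

```bash

python3 -m jog '{"jaw":[10,10,10,10,10,10],"slide":[[0,0,0],[0,0,0],[0,0,0],[0,0,-0.1],[0,0,-0.1],[0,0,0]],"spin":[0,0,0,0,0,0]}' 3
python3 to.py
cat > look.py <<'E'
from tilt import *
import sys
# wood-coloured handle pixels in the scene, along the vertical plane of the spatula
im=env.grab_frame("scene"); cv2.imwrite("pics/"+sys.argv[1],im[:,:,::-1])
u=np.array([-.146,.989]);c=np.array([501.2,-62.4])
m=env.camera_model("scene");T=np.array(m["camera_from_world"])
hsv=cv2.cvtColor(im,cv2.COLOR_RGB2HSV)
for a in map(int,sys.argv[2:]):
    col=[]
    for z in range(10,220,2):
        P=T[:3,:3]@np.r_[c+a*u,z]+T[:3,3]; x=int(round(m["fx"]*P[0]/-P[2]+m["cx"]));y=int(round(-m["fy"]*P[1]/-P[2]+m["cy"]))
        h,s,v=hsv[y,x].astype(int); col.append((z,h,s,v))
    print(a,[f"{z}:{h},{s},{v}" for z,h,s,v in col if 10<=h<=22 and 60<s<170 and v>130])
E
python3 look.py l2.png -100 -80 -60 -40
```

```text
time_s: 17.3
ee_pos: [501.2, -65.5, 68.4]
ee_rot: [179.9, 0.0, 98.1]
force: [0.3, -0.5, -0.3]
gripper_width: 16.2
gripper_force: 3.0
t 17.3 pos [501.2 -65.5  68.4] rot [179.9   0.   98.1] F [ 0.3 -0.5 -0.3] w 16.2 q [ -9.  20. 110.   0.  49. -17.]
-100 ['46:16,133,152', '48:16,133,152', '50:16,131,170', '52:16,131,170', '54:16,133,198', '56:16,133,198', '58:20,121,246', '60:20,121,246', '62:20,120,247', '64:20,120,247', '66:18,106,231', '68:18,106,231', '122:18,66,178', '124:18,66,178', '126:17,102,155', '128:17,102,155', '130:17,112,148', '132:17,117,151', '134:17,117,151', '136:16,113,151', '138:16,113,151', '140:16,115,151', '142:16,115,151', '144:16,114,154', '146:16,114,155', '148:16,113,151', '150:16,113,151', '152:16,113,156', '154:16,113,156', '156:16,111,158', '158:16,116,200', '160:16,116,200', '162:18,105,241', '164:18,105,241', '166:16,126,233', '168:16,126,233', '170:14,157,200', '172:14,157,200', '174:14,165,182', '176:14,165,182', '178:13,167,188', '184:13,168,200', '186:13,167,197', '188:13,169,189', '190:13,169,189', '192:13,169,187', '206:13,167,189', '208:13,167,18
[... 1854 characters left out ...]
'54:16,108,174', '56:16,108,174', '58:16,108,174', '60:16,129,168', '62:16,129,168', '64:16,133,198', '66:16,133,198', '68:16,129,209', '70:16,129,209', '72:16,132,195', '74:16,132,195', '76:16,130,196', '78:16,130,196', '80:16,94,196', '82:16,94,196', '118:17,65,181', '120:17,65,181', '122:16,103,164', '124:16,103,164', '126:16,114,159', '128:16,114,157', '130:16,111,156', '132:16,111,156', '134:16,114,154', '136:16,114,154', '138:16,114,159', '140:16,114,159', '142:16,115,158', '144:16,115,158', '146:16,115,155', '148:17,114,146', '150:17,114,146', '152:16,113,154', '154:16,113,154', '156:17,112,157', '158:17,112,157', '160:19,106,238', '162:19,106,238', '164:17,119,141', '166:17,119,141']
```

Now tilted about 10° with the blade on the floor. Raising a little more, then tightening and drawing out along its own axis.

```bash

python3 -m jog '{"jaw":[10,10,10,10,10],"slide":[[-0.03,0,-0.15],[-0.03,0,-0.15],[-0.03,0,-0.1],[0,0,0],[0,0,0]],"spin":[0,0,0,0,0]}' 3
python3 -m jog '{"jaw":[10,10,10,10,10],"slide":[[0,0,0],[0,0,0],[0,0,0],[0.2,0,-0.07],[0.2,0,-0.04]],"spin":[0,0,0,0,0]}' 45
python3 to.py
python3 look.py l3.png -100 -80 -60 -40 | sed -E "s/, '11[0-9].*//; s/, '12[0-9].*//"
```

```text
time_s: 17.85
ee_pos: [501.3, -68.2, 80.0]
ee_rot: [180.0, 0.0, 98.2]
force: [-0.4, -0.0, 0.2]
gripper_width: 15.8
gripper_force: 3.0
time_s: 18.35
ee_pos: [499.2, -55.7, 83.1]
ee_rot: [-180.0, -0.0, 98.1]
force: [0.5, 0.4, -0.6]
gripper_width: 16.0
gripper_force: 45.0
t 18.35 pos [499.2 -55.7  83.1] rot [-180.    -0.    98.1] F [ 0.5  0.4 -0.6] w 16.0 q [ -8.  19. 110.   0.  51. -16.]
-100 ['42:12,109,133', '44:12,109,133', '50:16,93,172', '52:16,93,172', '54:17,131,158', '56:17,131,158', '58:17,132,201', '60:17,132,201', '62:19,124,241', '64:19,124,241', '66:19,122,242', '68:19,122,242', '70:20,121,244', '72:20,121,244', '74:20,121,245', '76:20,121,245'
-80 ['56:17,107,159', '58:17,107,159', '60:16,133,165', '62:16,133,165', '64:16,131,195', '66:16,131,195', '68:17,132,210', '70:17,132,210', '72:16,131,209', '74:16,131,209', '76:19,123,241', '78:19,123,241', '80:21,95,247', '82:21,95,247'
-60 ['58:16,85,202', '60:16,85,202', '62:16,130,165', '64:16,130,165', '66:16,128,170', '68:16,128,170', '70:16,130,200', '72:16,130,200', '74:16,130,214', '76:16,130,214', '78:16,133,213', '80:16,133,213', '82:19,123,243', '84:19,123,243', '86:21,76,247', '88:21,76,247'
-40 ['64:16,86,205', '66:16,86,205', '68:16,132,166', '70:16,132,166', '72:16,132,174', '74:16,132,174', '76:16,130,202', '78:16,130,202', '80:16,130,215', '82:16,130,215', '84:17,132,212', '86:17,132,212', '88:17,131,204', '90:17,131,204', '92:16,94,197', '94:16,94,197'
```

```bash

python3 -m jog '{"jaw":[10,10,10,10,10,10,10,10],"slide":[[0.3,0,-0.07],[0.5,0,-0.12],[0.6,0,-0.15],[0.6,0,-0.15],[0.6,0,-0.15],[0.6,0,-0.15],[0,0,0],[0,0,0]],"spin":[0,0,0,0,0,0,0,0]}' 45
python3 to.py
python3 look.py l4.png -100 -60 -20 | sed -E "s/, '11[0-9].*//; s/, '12[0-9].*//"
```

```text
time_s: 19.2
ee_pos: [485.7, 39.5, 107.0]
ee_rot: [180.0, 0.0, 98.3]
force: [0.6, -0.0, -0.9]
gripper_width: 15.6
gripper_force: 45.0
t 19.2 pos [485.7  39.5 107. ] rot [180.    0.   98.3] F [ 0.6 -0.  -0.9] w 15.6 q [  3.  16. 110.  -0.  54.  -5.]
-100 ['46:16,135,195', '48:16,135,195', '50:16,132,209', '52:16,132,209', '54:16,133,207', '56:16,133,207', '58:17,131,195', '60:17,131,195', '62:17,130,192', '64:17,130,192', '66:16,129,196', '68:16,129,196', '70:16,129,196', '72:16,129,196', '74:17,131,196', '76:17,131,196', '78:16,131,195', '80:16,131,195', '82:16,131,199', '84:16,131,199', '86:16,130,200', '88:16,130,200', '90:21,79,242', '92:21,79,242'
-60 ['50:16,110,165', '52:16,110,165', '54:16,130,180', '56:16,130,180', '58:17,133,209', '60:17,133,209', '62:17,132,208', '64:17,132,208', '66:16,130,179', '68:16,130,179', '70:16,129,195', '72:16,129,195', '74:16,132,199', '76:16,132,199', '78:16,130,200', '80:16,130,200', '82:16,130,202', '84:16,130,202', '86:16,81,214', '88:16,81,214'
-20 ['64:17,65,168', '66:17,65,168', '68:17,118,155', '70:17,118,155', '72:17,118,155', '74:17,132,159', '76:17,132,159', '78:16,132,184', '80:16,132,184', '82:18,126,234', '84:18,126,234', '86:19,122,242', '88:19,122,242', '90:19,121,243', '92:18,123,239', '94:18,123,239', '96:16,80,216', '98:16,80,216'
```

```bash

python3 -m jog '{"jaw":[10,10,10,10,10,10,10,10],"slide":[[0.4,0,-0.1],[0.6,0,-0.15],[0.6,0,-0.15],[0.6,0,-0.15],[0.5,0,-0.13],[0.2,0,-0.05],[0,0,0],[0,0,0]],"spin":[0,0,0,0,0,0,0,0]}' 45
python3 to.py
python3 - <<'E'
from h import *
a,b=env.grab_frame("scene")[:,:,::-1],env.grab_frame("top")[:,:,::-1]
cv2.imwrite("pics/l5.png",np.hstack([cv2.resize(a[130:330,210:410],(400,400)),cv2.resize(b[120:320,170:370],(400,400))]))
E
```

```text
time_s: 20.05
ee_pos: [473.4, 124.5, 128.6]
ee_rot: [-180.0, 0.0, 98.1]
force: [-0.0, -0.1, -1.2]
gripper_width: 15.6
gripper_force: 45.0
t 20.05 pos [473.4 124.5 128.6] rot [-180.     0.    98.1] F [-0.  -0.1 -1.2] w 15.6 q [ 13.  15. 108.  -0.  57.   5.]
```

View pics/l5.png

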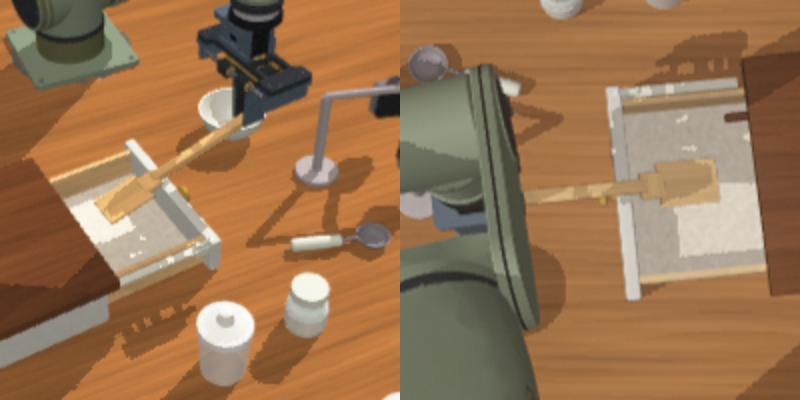

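The blade is fully in the gap, clear of the worktop's edge. Lifting straight up.

```bash

python3 -m jog '{"jaw":[10,10,10,10,10,10,10,10,10,10],"slide":[[0,0,-0.2],[0,0,-0.4],[0,0,-0.7],[0,0,-0.9],[0,0,-1],[0,0,-1],[0,0,-1],[0,0,-1],[0,0,-0.6],[0,0,-0.3]],"spin":[0,0,0,0,0,0,0,0,0,0]}' 50
python3 -m jog '{"jaw":[10,10,10,10,10,10,10,10],"slide":[[0,0,0],[0,0,0],[0,0,0],[0,0,0],[0,0,0],[0,0,0],[0,0,0],[0,0,0]],"spin":[0,0,0,0,0,0,0,0]}' 50
python3 to.py
python3 - <<'E'
from h import *
a,b=env.grab_frame("scene")[:,:,::-1],env.grab_frame("top")[:,:,::-1]
cv2.imwrite("pics/l6.png",np.hstack([cv2.resize(a[60:360,200:500],(400,400)),cv2.resize(b[70:320,30:280],(400,400))]))
E
```

```text
time_s: 21.15
ee_pos: [474.1, 124.9, 344.7]
ee_rot: [179.7, -0.0, 98.1]
force: [0.1, 0.1, -0.9]
gripper_width: 15.8
gripper_force: 50.0
time_s: 21.95
ee_pos: [473.5, 124.9, 341.7]
ee_rot: [-180.0, -0.0, 98.2]
force: [0.4, 0.0, -0.7]
gripper_width: 15.6
gripper_force: 50.0
t 21.95 pos [473.5 124.9 341.7] rot [-180.    -0.    98.2] F [ 0.4  0.  -0.7] w 15.6 q [13.  7. 86.  0. 87.  5.]
```

View pics/l6.png

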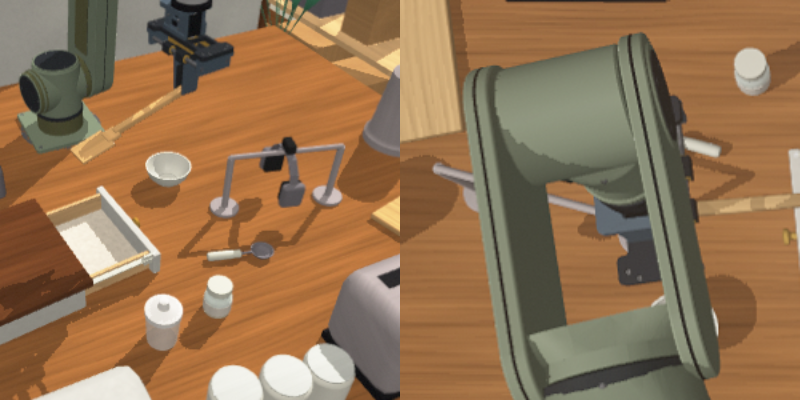

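The spatula is held tilted with its lowest end at about z 270 (144 needed), the ear defenders still hang astride the rail, and the bystanders in view are where they were. Handing in.

```bash
python3 -c "
from workcell import env
print(env.job_done())"
```

```text
the job is handed in; nothing more can be done
None
```

The job is handed in at about 22 s: the ear defenders hang astride the rail, and the spatula is out of the drawer, held tilted in the gripper with its lowest end about 18 cm above the worktop.

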